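# Serve from the spice carousel

### The job

The spice carousel has a bent steel serving bracket at its front and a spring that winds it back when let go. Turn it by its T-handle so that the glass oil cruet stands squarely in front of the bracket and keep it still there for two seconds, then turn on until the honey pot (the one with the wooden dipper) stands squarely in front of the bracket, and finish still gripping the handle, holding the carousel still there. Move it gently, keep all the jars standing, and do not touch the jars or disturb the other things on the counter.

Things in the scene. Friction and masses are not known exactly. Their poses are not given: they have to be found in the camera images.
- carousel: the carousel's fixed foot, a steel disc 170 mm across; it does not move. Origin on the turning axis at counter level, z up. The serving bracket, 50 mm wide bent steel, stands on its -x side: an upright plate 150 mm out from the axis, bent outward at 50 mm height into a ledge that ends 200 mm from the axis. 'Squarely in front of the bracket' is the direct line from the axis along this body's -x, that is a jar with y = 0 and x about -88 mm in this frame
- bracket (a point): middle of the top of the serving bracket's ledge, 175 mm from the turning axis, 50 mm above the counter
- tray (a joint): angle of the round wooden tray (260 mm across, floor 28 mm above the counter), rad; 0 at rest and at the start, grows counter-clockwise from above, stops at -1.8 and 1.8. A weak spring (0.08 N m/rad, drag 0.3 N m s/rad) winds it back to 0. The jars stand loose on it and go round with it (turned in jerks they may lag a little); both jars reach the bracket within 1.35 rad of rest
- handle (a point): the T-handle: a wooden bar (handle_bar) 90 mm long (along its x), 16 mm thick (along its y) and 30 mm high, fixed on the tray's axis by a thin steel post (14 mm across); point at the bar's centre, on the turning axis, 213 mm above the counter. It turns with the tray and stands above all jars (tallest jar tops out 166 mm above the counter). Its x is parallel to the carousel's x when the tray is at 0
- cruet_mid (a point): the oil cruet: stoppered glass bottle with narrow neck and glass ball on top, 48 mm across, 136 mm tall; point on its axis 50 mm above its underside. It starts about 88 mm from the turning axis; loose
- honey_mid (a point): the honey pot: squat round white ceramic pot with wooden lid through which a thin dipper stick stands up, 50 mm across, 124 mm tall with the stick; point on its axis 50 mm above its underside. It starts about 88 mm from the turning axis; loose
- canister: bystander on the tray: lidded copper-coloured canister 51 mm across, 95 mm tall; origin under its centre; loose
- spicejar: bystander on the tray: straight glass spice jar with steel lid, 46 mm across, 75 mm tall; origin under its centre; loose
- mill: bystander on the tray's far side: dark wooden pepper mill 46 mm across, 120 mm tall; origin under its centre; loose
- snapbox: bystander: closed snap-top plastic box 136 x 178 x 65 mm; origin under its centre; loose
- bowl: bystander: ceramic bowl painted with blue flowers, 130 mm across, 60 mm tall; origin under its centre; loose
- mug: bystander: terracotta mug 80 mm across, 90 mm tall; origin under its centre; loose
- spoon: bystander: wooden spoon 260 mm long lying on the counter; loose
There are look-alikes about, which are no part of the job. What is shaped like the part that bears cruet_mid but blue is not meant.

How it is judged:
By the outcome, as a careful person would: the job done as asked, in the order asked, and still so for the second after the job is handed in, while the arm keeps its last pose, push and grip.
It also fails if it takes over 45 s, if anything falls off the work surface, if the arm or the gripper's body presses on something with over 40 N, if the wrist force passes 120 N, or if a joint passes its speed limit or range.

### The arm

A 6-joint arm with a two-finger parallel gripper is mounted at the origin on the work surface. World frame = base frame: x ahead of the robot, y to its left, z up, the work surface at z = 0. Lengths are in mm, angles in rad, forces in N, time in s.
With the tool pointing down it reaches from about 275 to 725 mm from the base axis. Payload 5.6 kg.
Tool frame: the origin (TCP) lies on the mounting face of the last link; the fingertips stand 173 mm ahead of it and the grasp point (between the pads) lies 155 mm ahead of it; z points along the fingers, y is the direction in which the jaws open and shut (so a half turn about z gives the same grasp; the last joint's range is limited). The gripper opens to 85 mm and grips with 20 to 120 N. Pads are 22 mm wide; open, the fingers measure 114 mm over their backs; the gripper's body (76 mm by 85 mm) begins 54 mm behind the grasp point. The pads swing forward as they close: fully open they stand 13 mm farther back than shut.
Start: joints at [1.598, 0.255, 0.108, 0, -1.424, -0.285], TCP at [140.197, 531.825, 404.683] pointing down, gripper open.
Joint ranges: [-2.95, 2.95], [-1.21, 1.97], [-1.09, 1.5], [-2.87, 1.71], [-2.94, -0.07], [-3.05, 3.05]. Speed limits (rad/s): [2.57, 2.57, 3.14, 3.14, 3.14, 3.14].

### API

Orientations are given as a unit quaternion [w, x, y, z].
In Python, from rig import manip gives the robot as it stands.
- The arm moves only by the tool carry_out, never from a script. Its arguments are lists of equal length, an entry for each row: "travel": the shift along the tool's x, y, z in m, a list of three; "rotation": the turn, a rotation vector about the tool's x, y, z in rad, a list of three. In form: {"travel": [[dx, dy, dz], ...], "rotation": [[ax, ay, az], ...]}. A call has 1 to 8 rows; each row shifts and turns the pose as measured when the row begins, along the tool's axes as they then stand; what a row does not reach is not made up. A row lasts 1/8 s, in which the tool goes at most 62.5 mm and 10.7 degrees, less where a joint would pass 70% of its speed; a pose out of reach is approached as far as the arm can. A call with a gripper value outside its range is refused whole. "grip" is the opening, from 0 (shut) to 1 (fully open), set as the call begins (left out, the last holds). The fingers move at their own pace and stop on an object; the grip force is fixed at half the most. Time passes only in rows, so rows that do not move let the fingers close. It gives the time, the measured TCP pose, the force and the opening at its end, in the units of the state.
- manip.read_state(): the state, without advancing time (a new reading comes with each control period).
- manip.camera(name): name is "scene" or "side" or "wrist"; returns a dict with "img" (400x640x3 uint8, blue, green, red), "intrinsics" (3x3 intrinsics, pixels), "k1" (the pictures are not rectified: a ray, as slopes to the right and down, at radius r is drawn at 1 + k1 r^2 times it, then the intrinsics apply), "R" (3x3) and "t" (3): a world point X has camera coordinates R X + t; the wrist camera has in their place "mount" (4x4, takes a point from camera to tool coordinates, whose origin is the TCP and whose axes are the flange's). Camera axes: x right, y down, z forward; pixel columns grow to the right and rows downward; lengths in mm; the calibration is good to about 2 mm. A picture is of the moment at which its call begins: read the wrist's pose just before it. There is no depth.
- manip.hand_in(): hands the job in, once; it reports no verdict.
The state is a dict: "time_s": time; "q": joint angles; "joint_velocities": joint speeds; "joint_efforts": joint torques, N m; "tcp_pos": TCP position; "orientation": TCP orientation; "ft_force": force on the tool from outside, world axes, zero at the start; "wrist_torque": the same for the moment, N m; "grip_width": finger opening in mm.
Only numpy, scipy, OpenCV 4.12 (cv2) and the standard library are available. Lean on these libraries where they do the work, as an engineer would, in place of code of your own. Each camera call takes 0.05 s, during which the arm holds its last target. There are 200 camera calls.

## Working session

There is one attempt and no reset: what is moved stays moved. The work goes in short steps, Python scripts to look and compute and a tool call to move; the robot and the scene stay as the last step left them, time stands still between calls to the robot, and variables do not carry over. Pictures are saved under pics/ and viewed, about 8 in all and at most 12, crops included, and the job is handed in when it is done.

Besides the shell and the picture viewer there is one more tool, called as name(argument=value, ...), one argument or row to a line, values as JSON. carry_out: Moves the arm, as the interface text tells. Its arguments: {"type":"object","properties":{"travel":{"type":"array","items":{"type":"array","items":{"type":"number"}}},"rotation":{"type":"array","items":{"type":"array","items":{"type":"number"}}},"grip":{"type":"number"}},"required":["travel","rotation"]}

```bash
mkdir -p pics
cat > h.py <<'E'
from rig import manip
import numpy as np, cv2
from scipy.spatial.transform import Rotation as Ro
def Rq(q): return Ro.from_quat([q[1],q[2],q[3],q[0]])
def cam(n,f=None):
    s=manip.read_state(); c=manip.camera(n)
    if f: cv2.imwrite('pics/'+f,c['img'])
    K=np.array(c['intrinsics'])
    if n=='wrist':
        M=np.array(c['mount']); T=np.eye(4); T[:3,:3]=Rq(s['orientation']).as_matrix(); T[:3,3]=s['tcp_pos']
        W=np.linalg.inv(T@M); c['R']=W[:3,:3]; c['t']=W[:3,3]
    return dict(K=K,k1=c['k1'],R=np.array(c['R']),t=np.array(c['t']),img=c['img'])
def proj(c,X):
    X=np.atleast_2d(X); p=X@c['R'].T+c['t']; s=p[:,:2]/p[:,2:]
    s=s*(1+c['k1']*(s**2).sum(1,keepdims=True)); return s@c['K'][:2,:2].T+c['K'][:2,2]
def ray(c,uv):
    K=c['K']; d=np.linalg.solve(K,np.r_[uv,1])[:2]; s=d.copy()
    for _ in range(30): s=d/(1+c['k1']*(s@s))
    return -c['R'].T@c['t'], c['R'].T@np.r_[s,1]
def atz(c,uv,z):
    o,d=ray(c,uv); return o+d*(z-o[2])/d[2]
def tri(l):
    A=0;b=0
    for c,uv in l:
        o,d=ray(c,uv); d=d/np.linalg.norm(d); P=np.eye(3)-np.outer(d,d); A=A+P; b=b+P@o
    return np.linalg.solve(A,b)
E
python3 - <<'E'
from h import *
import pickle
d={n:cam(n,n+'0.png') for n in('scene','side')}
pickle.dump(d,open('c.pkl','wb'))
for n in d: print(n,-d[n]['R'].T@d[n]['t'],d[n]['k1'])
s=manip.read_state();print(s)
E
```

```text
scene [ 1150.41027478 -1116.30443976  1225.47531537] 0.021331074261246454
side [ 194.38296071 1109.84265556  997.77632358] -0.031734382979414305
{'time_s': 0.1, 'q': array([ 1.59759350e+00,  2.55711412e-01,  1.07148448e-01, -4.50583067e-04,
       -1.42393180e+00, -2.84600659e-01]), 'joint_velocities': array([ 0.00156178, -0.00174899,  0.00424654,  0.00080163,  0.00066386,
        0.00244734]), 'joint_efforts': array([-3.05169990e-03, -3.87604952e+01,  2.38474488e+01,  5.37768289e+00,
       -3.76564334e-03,  4.38438320e-06]), 'tcp_pos': array([140.11976792, 531.70218245, 403.87495262]), 'orientation': array([ 8.73503302e-04,  9.91699023e-01, -1.28577906e-01, -8.84534443e-05]), 'ft_force': array([ 0.07270119, -0.37907524, -0.00241322]), 'wrist_torque': array([ 0.02046523,  0.01658474, -0.04489815]), 'grip_width': 85.58070067375934}
```

View pics/scene0.png

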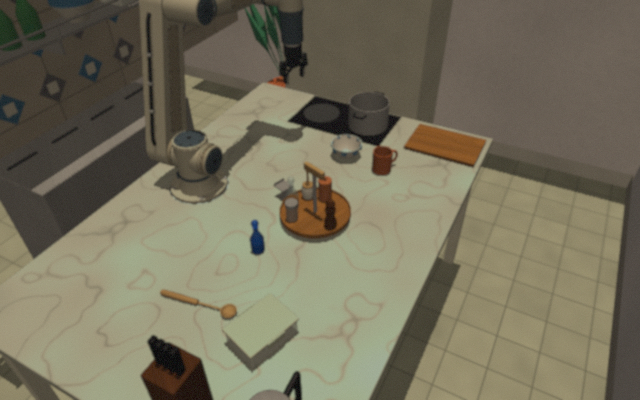

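View pics/side0.png

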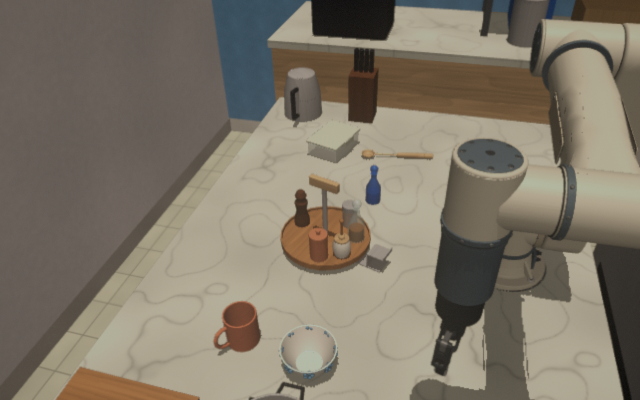

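The scene view shows the T-handle at (315,170), the blue decoy cruet at (257,238) and the tray at (315,213). The side view shows the handle at (324,184), the blue decoy at (373,186) and the tray at (326,238). The bracket is the grey piece at (377,256) in the side view and (285,186) in the scene view. Next is one close crop.

Run:
```python
from h import *
import pickle
d=pickle.load(open('c.pkl','rb'))
a=cv2.resize(d['scene']['img'][150:250,260:365],None,fx=3.8,fy=5.5*.69,interpolation=3)
b=cv2.resize(d['side']['img'][165:275,270:400],None,fx=3.0,fy=3.0,interpolation=3)
h=max(a.shape[0],b.shape[0]);f=lambda x:cv2.copyMakeBorder(x,0,h-x.shape[0],0,0,0)
cv2.imwrite('pics/crop1.png',cv2.convertScaleAbs(np.hstack([f(a),f(b)]),alpha=1.5))
H=tri([(d['scene'],(315,170.)),(d['side'],(324,184.))]);print('handle',H)
for n,uv in(('scene',(285,186)),('side',(377,254))):print(n,'bracket',atz(d[n],uv,50))
print(proj(d['scene'],H),proj(d['side'],H))
```

```text
handle [499.44101696  49.65569701 211.80770652]
scene bracket [342.9361535   96.62584873  50.        ]
side bracket [337.42550354 112.24926867  50.        ]
[[314.71609154 169.95088651]] [[323.6429146  184.07927515]]
```

View pics/crop1.png

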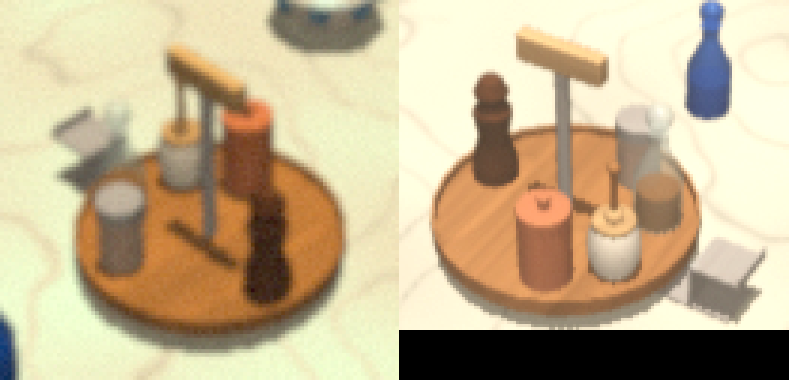

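The cruet (clear glass, brown oil) is at side (356,233) with its ball at (356,203), and its ball is at scene (290,179). The blue bottle is the look-alike and I'm ignoring it. The honey pot with dipper is at side (341,243) and scene (307,193). Canister, spice jar and mill are bystanders.

Run:
```python
from h import *
import pickle
d=pickle.load(open('c.pkl','rb'));S=d['scene'];D=d['side']
H=np.array([499.4,49.7,212])
sc=lambda x,y:(260+x/3.8,150+y/3.795); sd=lambda x,y:(270+(x-399)/3,165+y/3)
def rep(n,p): v=p[:2]-H[:2]; print(n,p.round(1),'r',np.hypot(*v).round(1),'ang',np.arctan2(v[1],v[0]).round(3))
rep('ball',tri([(S,sc(115,112)),(D,sd(658,114))]))
rep('cru oil top z68?',atz(D,sd(658,205),70))
rep('honey lid',tri([(S,sc(180,135)),(D,sd(613,213))]))
rep('honey dip',atz(D,sd(613,168),150))
rep('bar a',tri([(S,sc(178,60)),(D,sd(522,44))]));rep('bar b',tri([(S,sc(238,98)),(D,sd(602,70))]))
for q in((694,277),(733,283),(765,250),(722,236)): rep('br side',atz(D,sd(*q),50))
for q in((55,130),(90,108),(125,135),(88,155)): rep('br scene',atz(S,sc(*q),50))
s=manip.read_state();print(Rq(s['orientation']).as_matrix().round(3))
c=manip.camera('wrist');print(np.array(c['mount']).round(3),c['intrinsics'])
```

```text
ball [411.7  32.1 151. ] r 89.4 ang -2.943
cru oil top z68? [404.9  64.9  70. ] r 95.7 ang 2.982
honey lid [438.7 101.   84.2] r 79.5 ang 2.44
honey dip [435.1 116.2 150. ] r 92.5 ang 2.339
bar a [505.7  44.1 229.5] r 8.5 ang -0.722
bar b [493.2  50.8 191.4] r 6.3 ang 2.967
br side [357.6 130.4  50. ] r 163.1 ang 2.624
br side [322.5 129.8  50. ] r 194.2 ang 2.716
br side [301.7  80.6  50. ] r 200.1 ang 2.987
br side [343.1  71.1  50. ] r 157.8 ang 3.006
br scene [301.8  87.4  50. ] r 201.2 ang 2.953
br scene [314.6 133.9  50. ] r 203.1 ang 2.714
br scene [368.3 112.4  50. ] r 145.4 ang 2.695
br scene [351.6  68.8  50. ] r 149.0 ang 3.013
[[ 0.967 -0.255 -0.   ]
 [-0.255 -0.967 -0.002]
 [ 0.     0.002 -1.   ]]
[[-1.0000e-03 -9.6400e-01 -2.6600e-01  6.7372e+01]
 [ 1.0000e+00 -1.0000e-03 -1.0000e-03 -6.1600e-01]
 [ 0.0000e+00 -2.6600e-01  9.6400e-01  3.1113e+01]
 [ 0.0000e+00  0.0000e+00  0.0000e+00  1.0000e+00]] [[319.25603198   0.         319.97421086]
 [  0.         319.25603198 196.61267254]
 [  0.           0.           1.        ]]
```

carry_out(
  travel=[
    [0.015,0.012,-0.012],
    [0.029,0.023,-0.012],
    [0.029,0.023,-0.012],
    [0.029,0.023,-0.012],
    [0.029,0.023,-0.012],
    [0.029,0.023,-0.012],
    [0.029,0.023,-0.006],
    [0.029,0.023,-0.006],
  ],
  rotation=[
    [0,0,0],
    [0,0,0],
    [0,0,0],
    [0,0,0],
    [0,0,0],
    [0,0,0],
    [0,0,0],
    [0,0,0],
  ],
  grip=1,
)

```text
time_s: 1.15
tcp_pos: [312.0, 297.3, 494.7]
orientation: [0.0, 0.992, -0.128, 0.001]
ft_force: [1.3, 0.2, -0.4]
grip_width: 85.6
```

carry_out(
  travel=[
    [0.029,0.023,-0.006],
    [0.029,0.023,-0.006],
    [0.029,0.023,-0.006],
    [0.029,0.023,-0.006],
    [0.029,0.023,-0.006],
    [0.029,0.023,0],
    [0.029,0.023,0],
    [0.029,0.023,0],
  ],
  rotation=[
    [0,0,0],
    [0,0,0],
    [0,0,0],
    [0,0,0],
    [0,0,0],
    [0,0,0],
    [0,0,0],
    [0,0,0],
  ],
)

```text
time_s: 2.15
tcp_pos: [490.9, 43.6, 533.4]
orientation: [-0.003, 0.992, -0.129, 0.005]
ft_force: [0.3, 1.0, -0.2]
grip_width: 85.2
```

Run:
```python
from h import *
import pickle
s=manip.read_state();w=cam('wrist','w1.png')
print(s['time_s'],s['q'].round(2),s['tcp_pos'],Rq(s['orientation']).as_matrix().round(3))
pickle.dump(w,open('w1.pkl','wb'))
print(proj(w,[[499.4,49.7,213],[340,101,50]]))
cv2.imwrite('pics/w1b.png',cv2.convertScaleAbs(cv2.resize(w['img'][60:400],None,fx=1.25,fy=1.25),alpha=1.4))
```

```text
2.15 [ 0.41  0.13  0.28  0.   -1.7   0.91] [490.88040959  43.56632333 533.36377127] [[ 0.967 -0.255  0.011]
 [-0.255 -0.967  0.004]
 [ 0.01  -0.007 -1.   ]]
[[314.33682139 179.9990889 ]
 [311.73095617 263.75181577]]
```

View pics/w1.png

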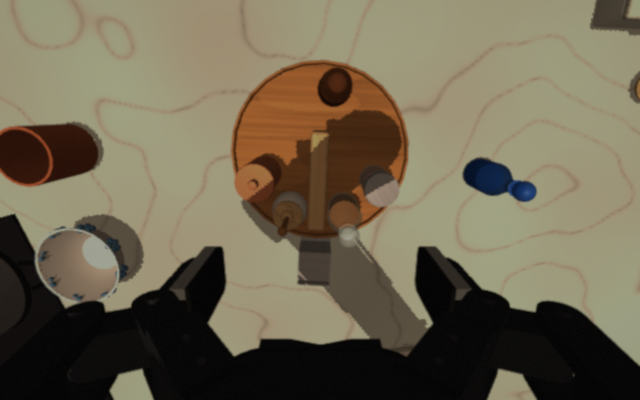

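The wrist view shows the bar from (319,130) to (318,230), the bracket at (315,262), the honey pot and dipper at (290,212), the cruet at (345,212) with its ball at (348,236), the canister at (256,182), the spice jar at (380,186) and the mill at (335,87). The arm was still moving, so I'll settle it and measure precisely.

carry_out(
  travel=[
    [0,0,0],
    [0,0,0],
  ],
  rotation=[
    [0,0,0],
    [0,0,0],
  ],
)

```text
time_s: 2.45
tcp_pos: [492.0, 39.5, 533.4]
orientation: [-0.001, 0.991, -0.131, 0.005]
ft_force: [-0.4, 0.3, -0.3]
grip_width: 85.1
```

Run:
```python
from h import *
import pickle
s=manip.read_state();w=cam('wrist','w2.png')
print(s['time_s'],abs(s['joint_velocities']).max(),s['tcp_pos'])
pickle.dump(w,open('w2.pkl','wb'))
i=cv2.resize(w['img'][100:300,220:420],None,fx=3,fy=3,interpolation=3)
cv2.imwrite('pics/w2b.png',cv2.convertScaleAbs(i,alpha=1.5))
```

```text
2.45 0.005328984558734836 [492.03881094  39.4638767  533.43359196]
```

View pics/w2b.png

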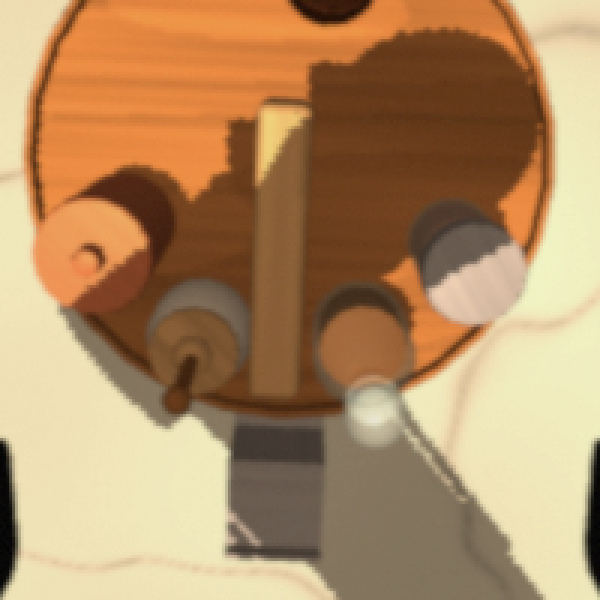

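```bash
cat >> h.py <<'E'
def A(p,H): v=np.asarray(p)[:2]-H[:2]; return np.hypot(*v).round(1),(np.arctan2(v[1],v[0])%(2*np.pi)).round(3)
E
python3 - <<'E'
from h import *
import pickle
w=pickle.load(open('w2.pkl','rb'));f=lambda p,z:atz(w,(220+p[0]/3,100+p[1]/3),z)
b=[f(p,228) for p in((262,103),(310,108),(300,398),(250,395))]
H=np.mean(b,0);print('H',H, 'yaw',[np.arctan2(*(x-y)[1::-1]) for x,y in((b[0],b[3]),(b[1],b[2]))],np.linalg.norm(b[0]-b[3]),np.linalg.norm(b[0]-b[1]))
l=[f(p,50) for p in((235,458),(323,460),(320,555),(227,550))];L=np.mean(l,0)
print('ledge',L,A(L,H),'yaw',[np.arctan2(*(x-y)[1::-1]) for x,y in((l[0],l[3]),(l[1],l[2]))],np.linalg.norm(l[0]-l[3]),np.linalg.norm(l[0]-l[1]))
for n,p,z in(('ball',(373,410),152),('oil',(365,345),70),('dip',(177,400),152),('lid',(195,353),90),('ped',(225+0,0),28)):
    x=f(p,z);print(n,x.round(1),A(x,H))
# tray rim: outer left/right at row 130 (top rim?) 
print([f(p,35).round(1) for p in((28,140),(551,140),(290,413))])
E
```

```text
H [498.73279499  45.76995891 228.        ] yaw [np.float64(-0.3159027302166264), np.float64(-0.2963346242776216)] 88.03310634242915 13.63583447046537
ledge [332.74366171  98.27057273  50.        ] (np.float64(174.1), np.float64(2.835)) yaw [np.float64(-0.3613711542580014), np.float64(-0.28687000375974325)] 52.965584937120106 45.19895015536366
ball [413.7  33.5 152. ] (np.float64(86.0), np.float64(3.285))
oil [413.1  31.7  70. ] (np.float64(86.8), np.float64(3.305))
dip [437.6 106.5 152. ] (np.float64(86.2), np.float64(2.36))
lid [436.1 106.7  90. ] (np.float64(87.4), np.float64(2.37))
ped [583.4  54.7  28. ] (np.float64(85.1), np.float64(0.105))
[array([545.5, 165. ,  35. ]), array([479.3, -80.2,  35. ]), array([375.3,  79.4,  35. ])]
```

```bash
cat >> h.py <<'E'
def need(yaw,p):
    s=manip.read_state();R=Rq(s['orientation']).as_matrix()
    x=np.array([np.cos(yaw),np.sin(yaw),0]);z=np.array([0,0,-1.]);T=np.c_[x,np.cross(z,x),z]
    print('t',s['time_s'],'tcp',s['tcp_pos'].round(1),'yaw',np.arctan2(R[1,0],R[0,0]).round(4),'travel',(R.T@(np.array(p)-s['tcp_pos'])/1e3).round(4),'rot',Ro.from_matrix(R.T@T).as_rotvec().round(4),'F',s['ft_force'].round(1),'M',s['wrist_torque'].round(2),'w',s['grip_width'].round(1))
E
python3 -c "
from h import *
need(-.306,(498.7,46.3,420))"
```

```text
Traceback (most recent call last):
  File "h.py", line 31, in need
    print('t',s['time_s'],'tcp',s['tcp_pos'].round(1),'yaw',np.arctan2(R[1,0],R[0,0]).round(4),'travel',(R.T@(np.array(p)-s['tcp_pos'])/1e3).round(4),'rot',Ro.from_matrix(R.T@T).as_rotvec().round(4),'F',s['ft_force'].round(1),'M',s['wrist_torque'].round(2),'w',s['grip_width'].round(1))
                                                                                                                                                                                                                                                                     ^^^^^^^^^^^^^^^^^^^^^
AttributeError: 'float' object has no attribute 'round'
```

```bash
sed -i "s/s\['grip_width'\].round(1)/round(s['grip_width'],1)/" h.py
python3 -c "
from h import *
need(-.306,(498.7,46.3,420))"
```

```text
t 2.5 tcp [492.   39.7 533.5] yaw -0.2625 travel [ 0.0037 -0.0076  0.1136] rot [-0.0045 -0.01    0.0435] F [ 0.  -0.4  0.3] M [-0.01  0.06  0.01] w 85.7
```

carry_out(
  travel=[
    [0.002,-0.004,0.015],
    [0.002,-0.004,0.028],
    [0,0,0.028],
    [0,0,0.025],
    [0,0,0.014],
    [0,0,0],
  ],
  rotation=[
    [-0.002,-0.005,0.022],
    [-0.002,-0.005,0.022],
    [0,0,0],
    [0,0,0],
    [0,0,0],
    [0,0,0],
  ],
)

```text
time_s: 3.25
tcp_pos: [495.9, 50.6, 415.7]
orientation: [-0.0, 0.988, -0.152, -0.002]
ft_force: [-0.0, 0.6, -0.4]
grip_width: 85.0
```

Run:
```python
from h import *
need(-.306,(498.7,46.3,368))
w=cam('wrist')
cv2.imwrite('pics/w3.png',cv2.convertScaleAbs(w['img'],alpha=1.5))
B=[499,46];u=np.array([np.cos(-.306),np.sin(-.306)]);v=np.array([-u[1],u[0]])
print(proj(w,[np.r_[B+a*45*u+b*8*v,228] for a,b in((1,1),(1,-1),(-1,-1),(-1,1))]))
```

```text
t 3.25 tcp [495.9  50.6 415.7] yaw -0.3062 travel [0.0042 0.0033 0.0477] rot [-0.0002  0.0049 -0.0002] F [-0.   0.6 -0.4] M [-0.07 -0.03 -0.05] w 85.0
[[312.08499421 145.11014097]
 [344.97689308 145.07090735]
 [341.78217444 305.97440576]
 [313.3633254  306.00056394]]
```

View pics/w3.png

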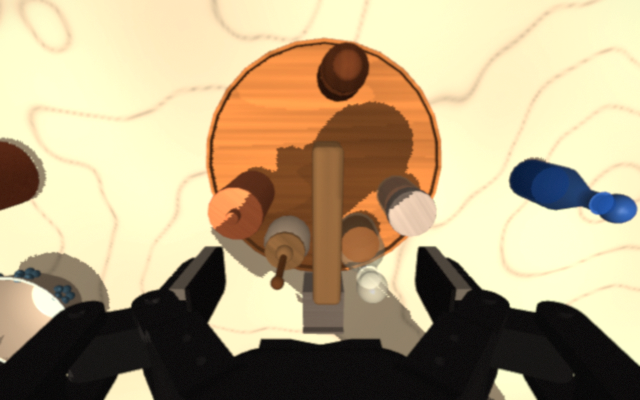

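The bar spans (313–341, 146) to (315–340, 303), which is within about 1 mm of the prediction. I'll descend and grip.

carry_out(
  travel=[
    [0.004,0.003,0.006],
    [0,0,0.014],
    [0,0,0.014],
    [0,0,0.01],
    [0,0,0.004],
    [0,0,0],
  ],
  rotation=[
    [0,0.004,0],
    [0,0,0],
    [0,0,0],
    [0,0,0],
    [0,0,0],
    [0,0,0],
  ],
)

```text
time_s: 4.05
tcp_pos: [499.4, 46.6, 365.8]
orientation: [-0.001, 0.988, -0.153, 0.001]
ft_force: [-0.3, 0.3, -1.0]
grip_width: 85.1
```

```bash
python3 -c "
from h import *
need(-.306,(499,46.3,368))"
```

```text
t 4.05 tcp [499.4  46.6 365.8] yaw -0.3062 travel [-0.0003  0.0004 -0.0022] rot [-0.0016 -0.0016 -0.0002] F [-0.3  0.3 -1. ] M [-0.04 -0.   -0.04] w 85.1
```

carry_out(
  travel=[
    [0,0,-0.002],
    [0,0,0],
    [0,0,0],
    [0,0,0],
    [0,0,0],
    [0,0,0],
  ],
  rotation=[
    [0,0,0],
    [0,0,0],
    [0,0,0],
    [0,0,0],
    [0,0,0],
    [0,0,0],
  ],
  grip=0,
)

```text
time_s: 4.8
tcp_pos: [499.4, 45.7, 369.4]
orientation: [0.0, 0.988, -0.153, 0.002]
ft_force: [0.5, -1.0, -0.1]
grip_width: 15.2
```

```bash
python3 -c "
from h import *
need(-.306,(499,46.3,368))"
```

```text
t 4.8 tcp [499.4  45.7 369.4] yaw -0.3064 travel [-0.0006 -0.0005  0.0014] rot [-0.0001 -0.0036 -0.0004] F [ 0.5 -1.  -0.1] M [-0.26  0.06 -0.  ] w 15.2
```

Gripped with hardly any force (width 15 mm). The cruet first needs tray −0.46, which is +0.46 about tool z.

carry_out(
  travel=[
    [0,0,0],
    [0,0,0],
    [0,0,0],
    [0,0,0],
    [0,0,0],
    [0,0,0],
    [0,0,0],
    [0,0,0],
  ],
  rotation=[
    [0,0,0.01],
    [0,0,0.02],
    [0,0,0.03],
    [0,0,0.03],
    [0,0,0.03],
    [0,0,0.03],
    [0,0,0.03],
    [0,0,0.03],
  ],
)

```text
time_s: 5.8
tcp_pos: [499.3, 45.5, 369.4]
orientation: [0.0, 0.965, -0.262, 0.002]
ft_force: [-1.1, -1.3, 0.2]
grip_width: 15.5
```

```bash
python3 -c "
from h import *
need(-.766,(499,46.3,368))"
```

```text
t 5.8 tcp [499.3  45.5 369.4] yaw -0.5309 travel [-0.0007 -0.0005  0.0014] rot [-0.0005 -0.0036  0.2351] F [-1.1 -1.3  0.2] M [-0.51  0.08  0.09] w 15.5
```

carry_out(
  travel=[
    [0,0,0],
    [0,0,0],
    [0,0,0],
    [0,0,0],
    [0,0,0],
    [0,0,0],
    [0,0,0],
    [0,0,0],
  ],
  rotation=[
    [0,0,0.03],
    [0,0,0.03],
    [0,0,0.03],
    [0,0,0.03],
    [0,0,0.03],
    [0,0,0.03],
    [0,0,0.02],
    [0,0,0.01],
  ],
)

```text
time_s: 6.8
tcp_pos: [499.2, 45.3, 369.4]
orientation: [0.001, 0.929, -0.369, 0.002]
ft_force: [-0.5, -1.5, 0.3]
grip_width: 15.5
```

Run:
```python
from h import *
import pickle
need(-.766,(499,46.3,368))
d={n:cam(n) for n in('scene','side','wrist')};pickle.dump(d,open('c2.pkl','wb'))
a=cv2.resize(d['side']['img'][165:275,270:400],None,fx=2.5,fy=2.5,interpolation=3)
s=cv2.resize(d['scene']['img'][140:250,235:365],None,fx=2.5,fy=2.5,interpolation=3)
b=cv2.resize(d['wrist']['img'][130:,170:490],None,fx=1.45,fy=1.45,interpolation=3)
L=np.vstack([a,s]);h=max(len(L),len(b));f=lambda x:cv2.copyMakeBorder(x,0,h-len(x),0,0,0)
o=cv2.convertScaleAbs(np.hstack([f(L),f(b)]),alpha=1.5);print(o.shape)
cv2.imwrite('pics/c2.png',o)
```

```text
t 6.8 tcp [499.2  45.3 369.4] yaw -0.7564 travel [-0.0009 -0.0006  0.0014] rot [-0.0002 -0.0035  0.0096] F [-0.5 -1.5  0.3] M [-0.59  0.14  0.07] w 15.5
(550, 789, 3)
```

View pics/c2.png

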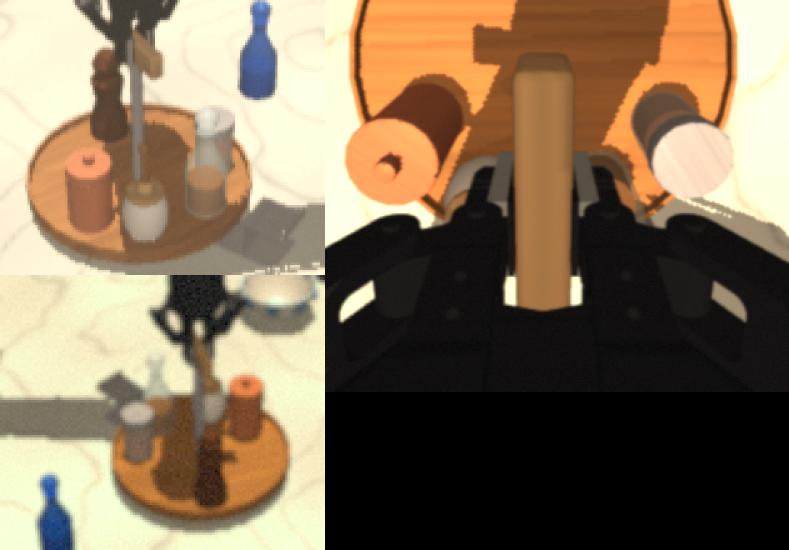

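Run:
```python
from h import *
import pickle
d=pickle.load(open('c2.pkl','rb'));d0=pickle.load(open('c.pkl','rb'));S=d['scene'];D=d['side']
H=np.array([499,46.3]);sd=lambda x,y:(270+x/2.5,165+y/2.5);sc=lambda x,y:(235+x/2.5,140+(y-275)/2.5)
x=tri([(S,sc(155,362)),(D,sd(205,121))]);print('ball',x,A(x,H))
x=atz(D,sd(205,121),152);print('ball side',x,A(x,H))
x=atz(S,sc(155,362),152);print('ball scene',x,A(x,H))
# predicted cruet at bracket: points
for a in(2.735,2.785,2.835,2.885):
  p=np.r_[H+88*np.array([np.cos(a),np.sin(a)])]
  for n,o,k in(('side',(270,165),0),('scene',(235,140),275)):
    q=(proj(d[n],[np.r_[p,152],np.r_[p,70],np.r_[p,28]])-o)*2.5+(0,k);print(a,n,q.round(0).tolist())
print(A(atz(d0['side'],(356.3,203),152),H),A(atz(d0['scene'],(290.3,179.5),152),H))
```

```text
ball [415.14380254  72.43824788 145.33018475] (np.float64(87.8), np.float64(2.839))
ball side [414.39297332  81.2744858  152.        ] (np.float64(91.6), np.float64(2.75))
ball scene [418.47595321  64.94294871 152.        ] (np.float64(82.7), np.float64(2.914))
2.735 side [[202.0, 120.0], [201.0, 178.0], [201.0, 207.0]]
2.735 scene [[160.0, 356.0], [163.0, 400.0], [164.0, 422.0]]
2.785 side [[204.0, 118.0], [203.0, 176.0], [203.0, 204.0]]
2.785 scene [[158.0, 357.0], [160.0, 401.0], [161.0, 423.0]]
2.835 side [[206.0, 116.0], [205.0, 174.0], [205.0, 202.0]]
2.835 scene [[156.0, 358.0], [158.0, 403.0], [159.0, 424.0]]
2.885 side [[208.0, 114.0], [207.0, 172.0], [207.0, 200.0]]
2.885 scene [[153.0, 360.0], [156.0, 404.0], [157.0, 426.0]]
(np.float64(87.0), np.float64(3.278)) (np.float64(89.4), np.float64(3.314))
```

The ball triangulates to 2.839 rad against the bracket's 2.835, so the cruet is square in front. One tiny nudge, then hold still for 3 s.

carry_out(
  travel=[
    [0,0,0],
    [0,0,0],
    [0,0,0],
    [0,0,0],
    [0,0,0],
    [0,0,0],
    [0,0,0],
    [0,0,0],
  ],
  rotation=[
    [0,0,0.005],
    [0,0,0],
    [0,0,0],
    [0,0,0],
    [0,0,0],
    [0,0,0],
    [0,0,0],
    [0,0,0],
  ],
)

```text
time_s: 7.95
tcp_pos: [499.2, 45.3, 369.4]
orientation: [0.001, 0.929, -0.371, 0.002]
ft_force: [-1.6, -1.9, -0.4]
grip_width: 15.2
```

carry_out(
  travel=[
    [0,0,0],
    [0,0,0],
    [0,0,0],
    [0,0,0],
    [0,0,0],
    [0,0,0],
    [0,0,0],
    [0,0,0],
  ],
  rotation=[
    [0,0,0],
    [0,0,0],
    [0,0,0],
    [0,0,0],
    [0,0,0],
    [0,0,0],
    [0,0,0],
    [0,0,0],
  ],
)

```text
time_s: 8.95
tcp_pos: [499.2, 45.3, 369.4]
orientation: [0.001, 0.929, -0.371, 0.002]
ft_force: [-1.3, -1.6, 0.8]
grip_width: 15.4
```

carry_out(
  travel=[
    [0,0,0],
    [0,0,0],
    [0,0,0],
    [0,0,0],
    [0,0,0],
    [0,0,0],
    [0,0,0],
    [0,0,0],
  ],
  rotation=[
    [0,0,0],
    [0,0,0],
    [0,0,0],
    [0,0,0],
    [0,0,0],
    [0,0,0],
    [0,0,0],
    [0,0,0],
  ],
)

```text
time_s: 9.95
tcp_pos: [499.2, 45.3, 369.4]
orientation: [0.001, 0.929, -0.371, 0.002]
ft_force: [-0.3, -1.7, -0.4]
grip_width: 15.4
```

```bash
python3 -c "
from h import *
need(-.766,(499,46.3,368))"
```

```text
t 9.95 tcp [499.2  45.3 369.4] yaw -0.7606 travel [-0.0009 -0.0006  0.0014] rot [-0.0002 -0.0036  0.0054] F [-0.3 -1.7 -0.4] M [-0.56  0.17  0.07] w 15.4
```

The cruet was held still for about 3 s. Now turn to the honey pot: about +0.92 of tray, which is −z in tool axes.

carry_out(
  travel=[
    [0,0,0],
    [0,0,0],
    [0,0,0],
    [0,0,0],
    [0,0,0],
    [0,0,0],
    [0,0,0],
    [0,0,0],
  ],
  rotation=[
    [0,0,-0.01],
    [0,0,-0.02],
    [0,0,-0.03],
    [0,0,-0.03],
    [0,0,-0.03],
    [0,0,-0.03],
    [0,0,-0.03],
    [0,0,-0.03],
  ],
)

```text
time_s: 10.95
tcp_pos: [499.3, 45.4, 369.4]
orientation: [0.0, 0.964, -0.265, 0.002]
ft_force: [-0.1, -0.7, -0.3]
grip_width: 15.3
```

carry_out(
  travel=[
    [0,0,0],
    [0,0,0],
    [0,0,0],
    [0,0,0],
    [0,0,0],
    [0,0,0],
    [0,0,0],
    [0,0,0],
  ],
  rotation=[
    [0,0,-0.03],
    [0,0,-0.03],
    [0,0,-0.03],
    [0,0,-0.03],
    [0,0,-0.03],
    [0,0,-0.03],
    [0,0,-0.03],
    [0,0,-0.03],
  ],
)

```text
time_s: 11.95
tcp_pos: [499.4, 45.7, 369.4]
orientation: [0.0, 0.99, -0.139, 0.002]
ft_force: [-0.0, -0.9, 0.5]
grip_width: 15.2
```

carry_out(
  travel=[
    [0,0,0],
    [0,0,0],
    [0,0,0],
    [0,0,0],
    [0,0,0],
    [0,0,0],
    [0,0,0],
    [0,0,0],
  ],
  rotation=[
    [0,0,-0.03],
    [0,0,-0.03],
    [0,0,-0.03],
    [0,0,-0.03],
    [0,0,-0.03],
    [0,0,-0.03],
    [0,0,-0.03],
    [0,0,-0.03],
  ],
)

```text
time_s: 12.95
tcp_pos: [499.5, 46.0, 369.4]
orientation: [0.0, 1.0, -0.011, 0.002]
ft_force: [-1.0, 0.0, 0.9]
grip_width: 15.5
```

```bash
python3 -c "
from h import *
need(.164,(499,46.3,368))"
```

```text
t 12.95 tcp [499.5  46.  369.4] yaw -0.0218 travel [-0.0005 -0.0003  0.0014] rot [ 0.0004 -0.0037 -0.1858] F [-1.   0.   0.9] M [ 0.   0.1 -0.1] w 15.5
```

carry_out(
  travel=[
    [0,0,0],
    [0,0,0],
    [0,0,0],
    [0,0,0],
    [0,0,0],
    [0,0,0],
    [0,0,0],
    [0,0,0],
  ],
  rotation=[
    [0,0,-0.03],
    [0,0,-0.03],
    [0,0,-0.03],
    [0,0,-0.03],
    [0,0,-0.025],
    [0,0,-0.02],
    [0,0,-0.01],
    [0,0,0],
  ],
)

```text
time_s: 13.95
tcp_pos: [499.4, 46.2, 369.4]
orientation: [-0.0, 0.997, 0.083, 0.002]
ft_force: [-0.2, 0.1, -0.1]
grip_width: 15.2
```

Run:
```python
from h import *
import pickle
need(.164,(499,46.3,368))
d={n:cam(n) for n in('scene','side','wrist')};pickle.dump(d,open('c3.pkl','wb'))
a=cv2.resize(d['side']['img'][165:275,270:400],None,fx=3,fy=3,interpolation=3)
s=cv2.resize(d['scene']['img'][140:250,235:365],None,fx=3,fy=3,interpolation=3)
cv2.imwrite('pics/c3.png',cv2.convertScaleAbs(np.hstack([a,s]),alpha=1.5))
H=np.array([499,46.3])
for a in(2.735,2.785,2.835,2.885):
  p=np.r_[H+88*np.array([np.cos(a),np.sin(a)])]
  for n,o,k in(('side',(270,165),0),('scene',(235,140),390)):
    q=(proj(d[n],[np.r_[p,152],np.r_[p,90],np.r_[p,28]])-o)*3+(k,0);print(a,n,q.round(0).tolist())
```

```text
t 13.95 tcp [499.4  46.2 369.4] yaw 0.1664 travel [-0.0004 -0.0002  0.0014] rot [ 0.0002 -0.0037  0.0024] F [-0.2  0.1 -0.1] M [ 0.08  0.14 -0.03] w 15.2
2.735 side [[242.0, 144.0], [241.0, 198.0], [241.0, 248.0]]
2.735 scene [[583.0, 97.0], [585.0, 137.0], [586.0, 176.0]]
2.785 side [[245.0, 142.0], [244.0, 195.0], [243.0, 245.0]]
2.785 scene [[580.0, 98.0], [582.0, 139.0], [584.0, 178.0]]
2.835 side [[247.0, 139.0], [247.0, 192.0], [246.0, 243.0]]
2.835 scene [[577.0, 100.0], [579.0, 140.0], [581.0, 179.0]]
2.885 side [[250.0, 137.0], [249.0, 190.0], [248.0, 240.0]]
2.885 scene [[574.0, 102.0], [576.0, 142.0], [578.0, 181.0]]
```

View pics/c3.png

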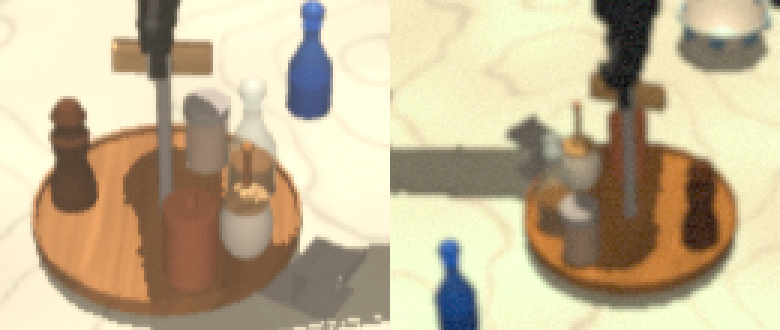

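The honey dipper is at side (247,143) and scene (577,103). The prediction for exactly square is (247,139) and (577,100), so it is on target. All jars are standing. Hold, then hand in.

carry_out(
  travel=[
    [0,0,0],
    [0,0,0],
    [0,0,0],
    [0,0,0],
    [0,0,0],
    [0,0,0],
    [0,0,0],
    [0,0,0],
  ],
  rotation=[
    [0,0,0],
    [0,0,0],
    [0,0,0],
    [0,0,0],
    [0,0,0],
    [0,0,0],
    [0,0,0],
    [0,0,0],
  ],
)

```text
time_s: 15.1
tcp_pos: [499.4, 46.2, 369.4]
orientation: [-0.0, 0.997, 0.083, 0.002]
ft_force: [-0.1, -1.0, 0.3]
grip_width: 15.2
```

carry_out(
  travel=[
    [0,0,0],
    [0,0,0],
    [0,0,0],
    [0,0,0],
    [0,0,0],
    [0,0,0],
    [0,0,0],
    [0,0,0],
  ],
  rotation=[
    [0,0,0],
    [0,0,0],
    [0,0,0],
    [0,0,0],
    [0,0,0],
    [0,0,0],
    [0,0,0],
    [0,0,0],
  ],
)

```text
time_s: 16.1
tcp_pos: [499.4, 46.2, 369.4]
orientation: [-0.0, 0.997, 0.083, 0.002]
ft_force: [-1.2, 0.6, 0.3]
grip_width: 15.1
```

```bash
python3 -c "
from h import *
need(.164,(499,46.3,368)); print(abs(manip.read_state()['joint_velocities']).max()); print(manip.hand_in())"
```

```text
t 16.1 tcp [499.4  46.2 369.4] yaw 0.166 travel [-0.0004 -0.0002  0.0014] rot [ 0.0002 -0.0038  0.002 ] F [-1.2  0.6  0.3] M [ 0.21  0.15 -0.01] w 15.1
0.0019190948498209366
the job is handed in; nothing more can be done
None
```

I gripped the T-handle and turned the tray about −0.455 rad to put the cruet at the bracket. I held it still for about 3 s, then turned to about +0.47 rad for the honey pot. I handed in at 16.1 s of the 45 s, still gripping the handle and holding the tray still.

- **Cruet:** the two fixed cameras together put it at 2.839 rad, against the bracket's 2.835. Taken singly at an assumed ball height, they differed by about ±0.08 rad. I then nudged it 0.004 rad closer.
- **Honey pot:** the dipper showed in the predicted columns for exactly square in both fixed views, with rows 3–4 crop pixels off, about one camera pixel. The handle ended 0.002 rad past the planned angle.
- **Jars and force:** all five jars were standing in the last pictures. Every wrist force reading I took was under about 3 N.

No check failed.

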